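# Jack up the front of the plate shaker and hold it

## Task

The worn front feet of the white plate shaker are to be changed: stand the blue lever jack flat on the bench with its steel saddle centred under the shaker's orange lift lug, and let go of it with its handle still up. Then pump the red handle pad down to the bottom of its stroke so that the saddle raises the shaker's front feet off the bench, and finish while still holding the handle down, with only the jack lifting the shaker. Do not shove the shaker out of place or disturb the other things on the bench.

Things in the scene. Friction and masses are not known exactly. Their poses are not given: they have to be found in the camera images.
- shaker: White laboratory plate shaker, loose, about 3.2 kg, on four 12 mm rubber feet. Origin: on the bench straight below the lift pad; +x points into the machine, z up. Housing 220 deep (its front face 35 mm from the origin along +x), 260 wide (y), 142 high (clear plates on top to 160). It tips on its rear feet, 230 mm from the origin along +x; raising it takes 9 to 15 N at the lug.
- lift_pad (a point): Centre of the place to lift: on the underside of the orange lug, 58 mm above the bench at the start. The lug sticks out level from the middle of the shaker's front face, towards the shaker's -x: 60 long (its end is 25 mm beyond this point), 50 wide, 10 mm thick.
- front_foot_a (a point): Underside of one front rubber foot of the shaker (at x 60, y +100 mm in its frame), at bench height at the start.
- front_foot_b (a point): Underside of the other front rubber foot (at x 60, y -100 mm).
- rear_feet (a point): Point on the bench midway between the shaker's two rear feet, on which it tips.
- jack: Loose lever jack, 0.8 kg, standing on the bench, handle up. Origin: underside of its base, below the middle of the grip block; +x points to the saddle (70 mm ahead), -x to the handle, z up. Dark base plate 8 thick, 70 wide (y), from 150 mm behind the origin to 95 ahead.
- jack_grip (a point): Middle of the jack's blue grip block, 45 mm above the jack's underside. The block is 56 long (x), 34 wide (y), from 8 to 68 mm high; grasp it across its 34 mm width from above.
- saddle_top (a point): Centre of the top of the jack's round steel saddle, 36 mm in diameter; 48 mm above the jack's underside when down, 78 mm when fully raised, so that it passes 10 mm under the lug while the jack stands on the bench.
- handle_pad (a point): Centre of the top of the red pad (50 long, 44 wide, 10 thick) on the jack's handle, pressed from above. The handle's pin is level (along y), 35 mm behind the jack's origin, 55 mm up; the pad is 115 mm from it along the handle, its top 8 mm above the handle's line. That line rises 0.6 rad from level towards -x when up, 0.1 when down: the pad sinks 52 mm and moves 15 mm away from the saddle.
- jack_handle (a joint): Handle angle, rad: 0 is up, 0.5 fully down (hard stop). A spring returns it when let go: about 3 N at the pad, and 7 to 12 N with the shaker's weight on the saddle. The saddle rises 60 mm per rad of handle: it meets the lug at about 0.17 and at 0.5 lifts it 20 mm.
- jar_gold: Bystander: glass jar, brass-coloured lid, 68 across, 105 mm high; origin at its underside.
- jar_green: Bystander: glass jar, green lid, 76 across, 120 mm high; origin at its underside.
- jar_white: Bystander: amber jar, white lid, 68 across, 110 mm high; origin at its underside.
- reagent: Bystander: white bottle, blue cap, 66 across, 150 mm high; origin at its underside.

How it is judged:
By the outcome, as a careful person would: the job done as asked, in the order asked, and still so for the second after the job is handed in, while the arm keeps its last pose, push and grip.
It also fails if it takes over 48 s, if anything falls off the work surface, if the arm or the gripper's body presses on something with over 40 N, if the wrist force passes 120 N, or if a joint passes its speed limit or range.

## Robot

A 6-joint arm with a two-finger parallel gripper is mounted at the origin on the work surface. World frame = base frame: x ahead of the robot, y to its left, z up, the work surface at z = 0. Lengths are in mm, angles in degrees, forces in N, time in s.
With the tool pointing down it reaches from about 350 to 850 mm from the base axis. Payload 8.1 kg.
Tool frame: the origin (TCP) lies between the finger pads; the fingertips stand 22 mm ahead of it and the grasp point (between the pads) lies 3 mm ahead of it; z points along the fingers, y is the line along which they close (so a half turn about z gives the same grasp; the last joint's range is limited). The gripper opens to 85 mm and grips with 20 to 120 N. Pads are 22 mm wide; open, the fingers measure 114 mm over their backs; the gripper's body (76 mm by 85 mm) begins 54 mm behind the grasp point. The pads swing forward as they close: fully open they stand 13 mm farther back than shut.
Start: joints at [-73.591, 7.471, 85.268, -0, 87.261, -4.893], TCP at [217.996, -559.002, 253.292] pointing down, gripper open.
Joint ranges: [-169.43, 169.43], [-51.17, 129.36], [1.28, 143.12], [-76.62, 256.62], [0, 156.53], [-152.29, 152.29]. Speed limits (degrees/s): [136.94, 136.94, 159.86, 180, 180, 180].

## Interface

Orientations are given as [roll, pitch, yaw] about the fixed x, y, z axes, in that order (R = Rz(yaw) Ry(pitch) Rx(roll)).
In Python, from bench import sense, snapshot, calibration, hand_in gives the robot as it stands.
- The arm moves only by the shell command python3 -m crank 'ROWS' [FORCE]. ROWS is JSON, a list of rows, each a list of 5 numbers: the shift along the tool's x, y, z in cm, then the turn about the tool's z in rad, then the finger opening in cm, from 0 to 8.54. A call has 1 to 20 rows; each row is the pose to reach, as a shift and turn from the pose commanded when the call began, along the tool's axes at that moment; what a row does not reach only later rows make up. A row lasts 1/10 s, in which the tool goes at most 50 mm and 8.59 degrees, less where a joint would pass 70% of its speed; a pose out of reach is approached as far as the arm can. A call with a gripper value outside its range is refused whole. The fingers move at their own pace and stop on an object; FORCE is the grip in N (left out, the last holds). Time passes only in rows, so rows that repeat a pose let the fingers close. It gives the time, the measured TCP pose, the force, the opening and the grip force at its end, in the units of the state.
- sense(): the state, without advancing time (a new reading comes with each control period).
- snapshot(name): name is "scene" or "top" or "wrist"; returns (picture, depth): 420x560x3 uint8, red, green, blue; 420x560 float32, mm along the optical axis (not along the pixel's ray), 0 where there is no reading.
- calibration(name): a dict with "fovy" (degrees; the focal length in pixels is half the picture's height over the tangent of half this angle, whatever the lens; pixels are square), "cx", "cy" (the principal point, pixels), "rvec" (rotation vector, rad) and "tvec" (3), from world to camera coordinates, as OpenCV has them; the wrist camera has in their place "tool_from_camera" (4x4, takes a point from camera to tool coordinates, whose origin is the TCP and whose axes are the flange's). Camera axes: x right, y down, z forward; pixel columns grow to the right and rows downward; lengths in mm; the calibration is good to about 2 mm. A picture is of the moment at which its call begins: read the wrist's pose just before it. calibration takes no time and is no camera call.
- hand_in(): hands the job in; it is judged then, once.
The state is a dict: "time": time; "joint_pos": joint angles; "qd": joint speeds; "joint_efforts": joint torques, N m; "tool_pos": TCP position; "tcp_rot": TCP orientation; "ft_force": force on the tool from outside, world axes, zero at the start; "wrist_torque": the same for the moment, N m; "finger_gap": finger opening in mm; "grip_force": force on a finger pad.
Only numpy, scipy, OpenCV 4.12 (cv2) and the standard library are available. Lean on these libraries where they do the work, as an engineer would, in place of code of your own. Each camera call takes 0.05 s, during which the arm holds its last target. There are 200 camera calls.

## Working session

There is one attempt and no reset: what is moved stays moved. The work goes in short steps, Python scripts to look and compute and a shell command to move; the robot and the scene stay as the last step left them, time stands still between calls to the robot, and variables do not carry over. Pictures are saved under pics/ and viewed, at most 10 in all, crops included, and the job is handed in when it is done.

```bash
mkdir -p pics; ls
cat > h.py <<'E'
import numpy as np,cv2
from bench import sense,snapshot,calibration
def cam(n,st=None):
    c=calibration(n); f=210/np.tan(np.radians(c["fovy"])/2)
    if "rvec" in c:
        R=cv2.Rodrigues(np.array(c["rvec"],float))[0]; t=np.array(c["tvec"],float).ravel()
        R,o=R.T,-R.T@t
    else:
        from scipy.spatial.transform import Rotation as Ro
        T=np.array(c["tool_from_camera"]); st=st or sense()
        W=Ro.from_euler('xyz',st["tcp_rot"],degrees=True).as_matrix()
        R=W@T[:3,:3]; o=W@T[:3,3]+np.array(st["tool_pos"])
    return f,c["cx"],c["cy"],R,o
def rays(C,uv):
    f,cx,cy,R,o=C; uv=np.asarray(uv,float).reshape(-1,2)
    return np.c_[(uv[:,0]-cx)/f,(uv[:,1]-cy)/f,np.ones(len(uv))]@R.T
def plane(C,uv,z):
    d=rays(C,uv); return C[4]+d*((z-C[4][2])/d[:,2])[:,None]
def cloud(C,D):
    v,u=np.mgrid[:D.shape[0],:D.shape[1]]
    return (C[4]+rays(C,np.c_[u.ravel(),v.ravel()])*D.reshape(-1,1)).reshape(*D.shape,3)
def grab(n):
    st=sense(); p,d=snapshot(n); np.savez(f'pics/{n}.npz',p=p,d=d); return cam(n,st),p,d
E
python3 - <<'E'
from h import *
print(sense())
for n in("scene","top"):
    C,p,d=grab(n); cv2.imwrite(f'pics/{n}0.png',p[:,:,::-1]); print(n,C[4],C[0],calibration(n))
E
```

```text
pics
{'time': 0.0, 'joint_pos': array([-7.35897461e+01,  7.51500997e+00,  8.53303769e+01, -6.54686143e-04,
        8.72606638e+01, -4.89295543e+00]), 'qd': array([ 0.06914021,  0.04214479,  0.07328775, -0.03505821,  0.04192367,
       -0.03180773]), 'joint_efforts': array([ 4.26725283e-04, -5.69397962e+01, -5.00545621e+01, -3.18112461e-04,
        1.48396392e-02, -4.30371540e-05]), 'tool_pos': array([ 217.85518621, -558.5029725 ,  252.23489032]), 'tcp_rot': array([-1.79894280e+02, -8.39402886e-03,  2.13032335e+01]), 'ft_force': array([ 0.8238152 ,  0.28520153, -0.09678762]), 'wrist_torque': array([-0.03890183,  0.01018314, -0.04615918]), 'grip_force': 0.0, 'finger_gap': 85.34420305236836}
scene [1017.85930964 -500.04899974  985.69512219] 411.6208513342175 {'fovy': 54.059370557792484, 'cx': 284.52867842625136, 'cy': 211.9491699725419, 'rvec': array([ 2.36695493,  0.99339012, -0.29413074]), 'tvec': array([-370.28898061, -331.19897618, 1418.05315813])}
top [ 533.61107631  -68.93225531 1485.51395017] 529.5999809419104 {'fovy': 43.25919614086862, 'cx': 280.6551999996104, 'cy': 206.38631568793724, 'rvec': array([ 2.20634876, -2.19276323,  0.0222851 ]), 'tvec': array([ -55.1078287 ,  580.42123388, 1468.44082319])}
```

View pics/scene0.png

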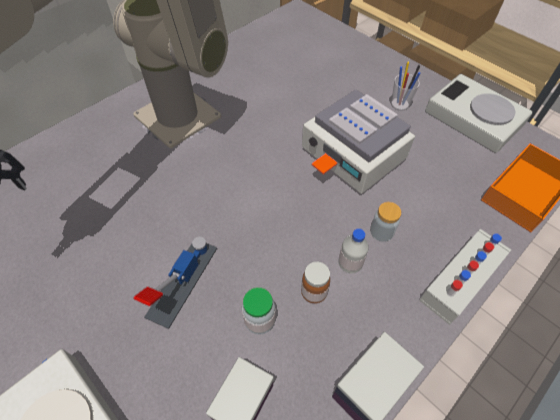

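View pics/top0.png

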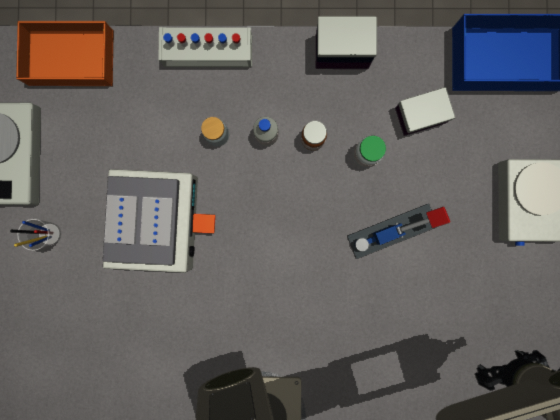

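The scene camera shows the shaker with its orange lug at (325,162), and the jack with its red pad at (148,296) and saddle at (199,243). In the top view the lug is at (204,224), the saddle at (362,244), the blue block at (388,235) and the pad at (437,217). The jars lie at smaller rows (larger x).

```bash
cat >> h.py <<'E'
def mask(p,name):
    h,s,v=cv2.split(cv2.cvtColor(p,cv2.COLOR_RGB2HSV)); h=h.astype(int)
    return {'orange':(h>3)&(h<16)&(s>190)&(v>150),'red':((h<3)|(h>174))&(s>180)&(v>80),'blue':(h>100)&(h<120)&(s>150)&(v>60)}[name].astype(np.uint8)
def near(m,u,v,r):
    k=np.zeros_like(m); cv2.circle(k,(u,v),r,1,-1); return m*k
def rect(m):
    c=max(cv2.findContours(m,0,1)[0],key=cv2.contourArea); return cv2.minAreaRect(c),cv2.boxPoints(cv2.minAreaRect(c))
E
python3 - <<'E'
from h import *
np.set_printoptions(precision=1,suppress=True)
z=np.load('pics/top.npz');p,d=z['p'],z['d'];C=cam('top');X=cloud(C,d)
for n,u,v,r,zz in(('orange',204,224,25,68),('red',437,217,25,128),('blue',388,235,22,68)):
    m=near(mask(p,n),u,v,r); R,b=rect(m)
    print(n,m.sum(),R,'med',np.median(X[m>0],0)); print(plane(C,b,zz)); print(plane(C,[R[0]],zz))
# saddle
print('saddle',X[244,362],plane(C,[[362,244]],48))
# shaker front face / housing: points at height 120..165
m=(X[...,2]>125)&(X[...,2]<170)&(d>0); m[:, :95]=0;m[:,200:]=0;m[:160]=0;m[285:]=0
R,b=rect(m.astype(np.uint8));print('shaker',R);print(plane(C,b,142))
# jack base corners
m=(X[...,2]>4)&(d>0); k=np.zeros_like(m);k[195:265,340:460]=1
R,b=rect((m&k).astype(np.uint8));print('base',R);print(plane(C,b,8))
for n,u,v,h in(('gold',213,128,105),('reag',265,126,150),('white',315,132,110),('green',372,149,120)):print(n,X[v,u])
# scene cross-check
z=np.load('pics/scene.npz');p,d=z['p'],z['d'];C=cam('scene');X=cloud(C,d)
for n,u,v,r,zz in(('orange',325,162,20,68),('red',148,296,20,128),('blue',186,262,22,68)):
    m=near(mask(p,n),u,v,r); R,b=rect(m); print(n,m.sum(),np.median(X[m>0],0),plane(C,[R[0]],zz))
E
```

```text
orange 381 ((203.5, 223.0), (18.0, 21.0), 90.0) med [533.1 154.9  68.3]
[[557.  182.8  68. ]
 [557.4 126.4  68. ]
 [509.2 125.8  68. ]
 [508.8 182.2  68. ]]
[[533.1 154.3  68. ]]
red 296 ((437.86651611328125, 216.7262420654297), (16.076879501342773, 18.76757049560547), 70.34617614746094) med [ 552.2 -454.   128.6]
[[ 564.  -425.3  128. ]
 [ 580.4 -470.4  128. ]
 [ 541.8 -484.   128. ]
 [ 525.5 -439.   128. ]]
[[ 552.9 -454.7  128. ]]
blue 301 ((390.1855773925781, 233.58245849609375), (12.420674324035645, 27.067020416259766), 68.96248626708984) med [ 504.4 -336.7   68.1]
[[ 510.3 -305.3   68. ]
 [ 536.6 -372.5   68. ]
 [ 505.8 -384.4   68. ]
 [ 479.5 -317.2   68. ]]
[[ 508.  -344.8   68. ]]
saddle [ 478.9 -273.1   45.2] [[ 479.  -272.7   48. ]]
shaker ((140.43240356445312, 220.19427490234375), (71.71538543701172, 86.46536254882812), 3.2397000789642334)
[[434.2 399.3 142. ]
 [654.  390.6 142. ]
 [644.6 207.2 142. ]
 [425.2 216.9 142. ]]
base ((397.3280334472656, 228.196044921875), (32.50397491455078, 104.62936401367188), 69.3410873413086)
[[ 512.  -224.5    8. ]
 [ 616.5 -496.4    8. ]
 [ 532.  -527.9    8. ]
 [ 427.8 -256.5    8. ]]
gold [783.2 126.8 101. ]
reag [779.4 -12.3 153.1]
white [ 772.9 -141.3  105.9]
green [ 726.7 -287.6  121.6]
orange 262 [534.9 155.2  68.8] [[534.6 155.9  68. ]]
red 297 [ 556.5 -454.3  131. ] [[ 554.8 -454.   128. ]]
blue 507 [ 511.8 -335.5   65.4] [[ 516.  -333.5   68. ]]
```

```bash
python3 -m crank '[[34.9,-10.1,3.0,-1.587,8.5],[34.9,-10.1,3.0,-1.587,8.5],[34.9,-10.1,3.0,-1.587,8.5],[34.9,-10.1,3.0,-1.587,8.5],[34.9,-10.1,3.0,-1.587,8.5],[34.9,-10.1,3.0,-1.587,8.5],[34.9,-10.1,3.0,-1.587,8.5],[34.9,-10.1,3.0,-1.587,8.5],[34.9,-10.1,3.0,-1.587,8.5],[34.9,-10.1,3.0,-1.587,8.5],[34.9,-10.1,3.0,-1.587,8.5],[34.9,-10.1,3.0,-1.587,8.5],[34.9,-10.1,3.0,-1.587,8.5],[34.9,-10.1,3.0,-1.587,8.5],[34.9,-10.1,3.0,-1.587,8.5]]'
python3 - <<'E'
from h import *
np.set_printoptions(precision=1,suppress=True)
C,p,d=grab('wrist'); cv2.imwrite('pics/w1.png',p[:,:,::-1]); s=sense();print(s['joint_pos'],s['tcp_rot'],s['tool_pos'],C[4])
X=cloud(C,d)
for n,zz in(('blue',68),('red',128)):
    m=mask(p,n)
    if m.sum()>50:
        R,b=rect(m);print(n,R,np.median(X[m>0],0),plane(C,[R[0]],zz));print(plane(C,b,zz))
E
```

```text
time: 1.6
tool_pos: [506.3, -338.2, 223.2]
tcp_rot: [-180.0, -0.0, 112.1]
ft_force: [0.4, -0.5, 0.1]
finger_gap: 85.1
grip_force: 0.0
[-38.6   9.7  86.    0.   84.3 -60.7] [-180.    -0.   112.2] [ 506.4 -338.2  223.3] [ 478.6 -269.3  343.5]
blue ((280.0, 195.5), (73.0, 34.0), 90.0) [ 502.7 -332.1   67.5] [[ 506.4 -341.2   68. ]]
[[ 479.1 -315.    68. ]
 [ 507.8 -303.4   68. ]
 [ 535.7 -369.3   68. ]
 [ 504.9 -381.9   68. ]]
red ((279.5, 334.0), (38.0, 47.0), 90.0) [ 548.4 -444.6  121. ] [[ 546.1 -439.9  128. ]]
[[ 520.7 -429.5  128. ]
 [ 557.2 -414.7  128. ]
 [ 572.7 -450.7  128. ]
 [ 534.6 -466.2  128. ]]
```

View pics/w1.png

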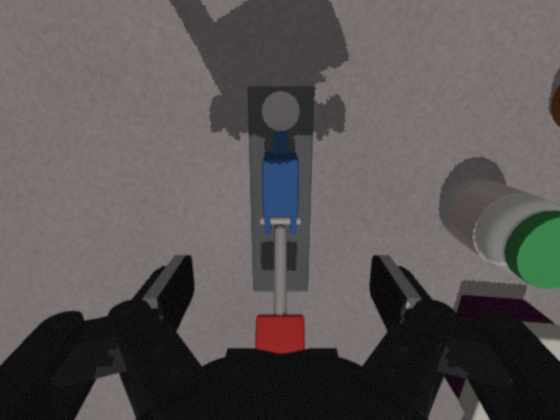

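The wrist view shows the jack lined up with the fingers: saddle at (281,111), block in columns 263–299 and rows 155–220. The finger gap is centred at column 281. I'll check the along-axis position, then grasp.

Run:
```python
from h import *
np.set_printoptions(precision=1,suppress=True)
z=np.load('pics/wrist.npz');C=cam('wrist');s=plane(C,[[281,111]],48)[0];a=np.radians(112.15)
x=np.array([np.cos(a),np.sin(a)]);print(s,s[:2]-70*x, 'ends',plane(C,[[281,155],[281,220]],68), cloud(C,z['d'])[[111,180],[281,281]])
```

```text
[ 478.5 -270.1   48. ] [ 504.9 -335. ] ends [[ 492.9 -305.5   68. ]
 [ 516.6 -363.7   68. ]] [[ 478.5 -270.1   48.1]
 [ 501.7 -327.1   67.4]]
```

```bash
python3 -m crank '[[0.3,0,4,0,8.5],[0.3,0,8,0,8.5],[0.3,0,12,0,8.5],[0.3,0,15,0,8.5],[0.3,0,16.5,0,8.5],[0.3,0,17.5,0,8.5],[0.3,0,17.5,0,8.5],[0.3,0,17.5,0,2.5],[0.3,0,17.5,0,2.5],[0.3,0,17.5,0,2.5],[0.3,0,17.5,0,2.5],[0.3,0,17.5,0,2.5],[0.3,0,17.5,0,2.5],[0.3,0,17.5,0,2.5]]' 60
```

```text
time: 3.05
tool_pos: [505.8, -336.2, 49.8]
tcp_rot: [180.0, 0.1, 112.2]
ft_force: [-2.7, 0.0, 6.3]
finger_gap: 33.3
grip_force: 62.6
```

```bash
python3 -m crank '[[0,0,-2,0,2.5],[0,0,-5,0,2.5],[2,1,-5,0.05,2.5],[5,3,-5,0.1,2.5],[8,4.5,-5,0.15,2.5],[11,6,-5,0.2,2.5],[14,7.5,-5,0.25,2.5],[17,9,-5,0.3,2.5],[20,11,-5,0.35,2.5],[23,12.5,-5,0.4,2.5],[25,13,-5,0.43,2.5],[26,13.3,-5,0.431,2.5],[26,13.3,-5,0.431,2.5],[26,13.3,-5,0.431,2.5],[26,13.3,-5,0.431,2.5]]' 60
python3 - <<'E'
from h import *
np.set_printoptions(precision=1,suppress=True)
C,p,d=grab('wrist'); cv2.imwrite('pics/w2.png',p[:,:,::-1]); s=sense();print(s['tcp_rot'],s['tool_pos'],s['joint_pos'])
X=cloud(C,d);m=mask(p,'orange');R,b=rect(m);print(R,np.median(X[m>0],0));print(plane(C,b,68))
E
```

```text
time: 4.55
tool_pos: [530.0, -45.3, 98.1]
tcp_rot: [-180.0, 0.0, 87.5]
ft_force: [0.0, 0.1, -7.3]
finger_gap: 33.7
grip_force: 61.9
[-180.     0.    87.5] [530.1 -45.3  98.2] [-10.4   4.6 105.2  -0.   70.3  -7.9]Traceback (most recent call last):
  File "<stdin>", line 4, in <module>
  File "h.py", line 30, in rect
    c=max(cv2.findContours(m,0,1)[0],key=cv2.contourArea); return cv2.minAreaRect(c),cv2.boxPoints(cv2.minAreaRect(c))
ValueError: max() iterable argument is empty
```

View pics/w2.png

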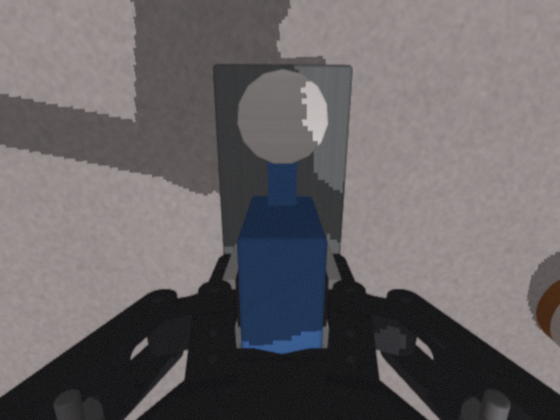

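The jack hangs straight in the grip, with the saddle at (282,117). The lug is still out of view, so I'll raise the arm to see it.

```bash
python3 -m crank '[[0,0,-4,0,2.5],[0,0,-8,0,2.5],[0,0,-10,0,2.5],[0,0,-10,0,2.5],[0,0,-10,0,2.5]]' 60
python3 - <<'E'
from h import *
np.set_printoptions(precision=1,suppress=True)
C,p,d=grab('wrist'); cv2.imwrite('pics/w3.png',p[:,:,::-1]); s=sense();print(s['tcp_rot'],s['tool_pos'],C[4],C[0])
X=cloud(C,d);print('saddle',X[117,282])
m=mask(p,'orange');R,b=rect(m);print(R,np.median(X[m>0],0));print(plane(C,b,68))
C,p,d=grab('top');X=cloud(C,d)
m=near(mask(p,'orange'),204,224,25);R,b=rect(m);print('top',m.sum(),np.median(X[m>0],0),plane(C,[R[0]],68))
E
```

```text
time: 5.1
tool_pos: [530.0, -44.9, 197.7]
tcp_rot: [180.0, 0.0, 87.5]
ft_force: [-0.2, 0.3, -9.1]
finger_gap: 33.4
grip_force: 64.1
[-179.9   -0.    87.5] [529.1 -44.6 196.4] [533.5  29.4 318. ] 302.9222912936902
saddle [533.6  26.8 197. ]Traceback (most recent call last):
  File "<stdin>", line 5, in <module>
  File "h.py", line 30, in rect
    c=max(cv2.findContours(m,0,1)[0],key=cv2.contourArea); return cv2.minAreaRect(c),cv2.boxPoints(cv2.minAreaRect(c))
ValueError: max() iterable argument is empty
```

View pics/w3.png

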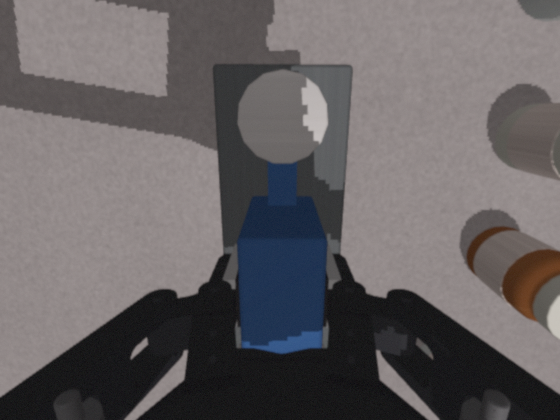

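The wrist camera tilts backward, so the lug is still out of view; the saddle is at (282,117). I'll advance 60 mm at this height, staying clear of the shaker, and measure with all the cameras.

```bash
python3 -m crank '[[3,0,0,0,2.5],[6,0,0,0,2.5],[6,0,0,0,2.5],[6,0,0,0,2.5]]' 60
python3 - <<'E'
from h import *
np.set_printoptions(precision=1,suppress=True)
for n in('wrist','top','scene'):
    C,p,d=grab(n);X=cloud(C,d)
    m=mask(p,'orange'); 
    if n!='wrist': m=near(m,*((204,224,25) if n=='top' else (325,162,20)))
    print(n,m.sum(),C[4])
    if m.sum()>40:
        R,b=rect(m);print(R,np.median(X[m>0],0));print(plane(C,b,68),plane(C,[R[0]],68))
    if n=='wrist': print(sense()['tool_pos'],X[117,282],plane(C,[[280,0]],68));cv2.imwrite('pics/w4.png',p[:,:,::-1])
E
```

```text
time: 5.55
tool_pos: [531.3, 16.1, 195.8]
tcp_rot: [-179.8, 0.0, 87.6]
ft_force: [0.7, -0.3, -7.8]
finger_gap: 33.1
grip_force: 63.9
wrist 411 [535.2  90.3 316. ]
((252.48077392578125, 28.90384864807129), (3.530090570449829, 7.2562971115112305), 78.69007110595703) [518.8 146.   67.7]
[[512.6 148.7  68. ]
 [517.8 149.4  68. ]
 [518.2 147.1  68. ]
 [512.9 146.4  68. ]] [[515.4 147.9  68. ]]
[531.5  15.5 196.2] [534.8  87.8 193.9] [[536.2 165.3  68. ]]
top 62 [ 533.6  -68.9 1485.5]
((196.0, 219.5), (11.0, 6.0), 90.0) [543.7 174.   68.2]
[[557.  182.8  68. ]
 [557.1 166.6  68. ]
 [527.6 166.3  68. ]
 [527.5 182.4  68. ]] [[542.3 174.5  68. ]]
scene 170 [1017.9 -500.   985.7]
((326.0400085449219, 164.280029296875), (14.40000057220459, 16.80000114440918), 36.869895935058594) [543.2 157.8  68.6]
[[525.1 127.1  68. ]
 [510.1 187.7  68. ]
 [556.9 186.6  68. ]
 [570.6 127.   68. ]] [[541.  156.7  68. ]]
```

Run:
```python
from h import *
np.set_printoptions(precision=1,suppress=True)
z=np.load('pics/wrist.npz');p,d=z['p'],z['d'];C=cam('wrist');X=cloud(C,d)
m=((abs(X[...,2]-68)<6)&(X[...,1]>105)&(d>0)).astype(np.uint8); m[80:]=0
Y=X[m>0];print(len(Y),Y.min(0),Y.max(0)); 
for y in(130,140,150,160):
    s=Y[abs(Y[:,1]-y)<3]; print(y,len(s),s[:,0].min() if len(s) else 0,s[:,0].max() if len(s) else 0)
for x in(515,525,545,555):
    s=Y[abs(Y[:,0]-x)<3]; print(x,len(s),s[:,1].min() if len(s) else 0)
```

```text
4114 [508.1 125.   62.1] [559.1 165.9  71.5]
130 602 508.10831502186574 556.9527398568115
140 617 508.06272261339893 557.9377348073023
150 640 508.8729461106392 558.090340972703
160 671 508.901085316351 559.0721598977285
515 497 126.67409567301692
525 497 126.15312393602285
545 499 125.21974815504525
555 480 124.95240986190944
```

View pics/w4.png

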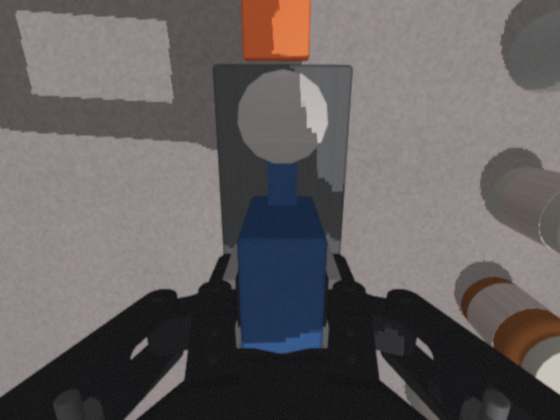

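The lug is in view at (276,30), axis-parallel with the jack, and its end edge is at y≈126. Lift pad is about (533.5,151) and the saddle about (534.8,88). I'll back off, lower, then slide in low.

```bash
python3 -m crank '[[-1,-0.4,2,0,2.5],[-1,-0.4,6,0,2.5],[-1,-0.4,10,0,2.5],[-1,-0.4,13,0,2.5],[-1,-0.4,14.2,0,2.5],[-1,-0.4,14.2,0,2.5],[-1,-0.4,14.2,0,2.5],[-1,-0.4,14.2,0,2.5]]' 60
python3 - <<'E'
from h import *
np.set_printoptions(precision=1,suppress=True)
C,p,d=grab('wrist');X=cloud(C,d);print(sense()['tool_pos'],'saddle',X[117,282])
print('block top',X[290,282])
m=((abs(X[...,2]-68)<6)&(X[...,1]>115)&(d>0)); m[80:]=0
Y=X[m];print(len(Y),Y.min(0) if len(Y) else 0,Y.max(0) if len(Y) else 0)
E
```

```text
time: 6.5
tool_pos: [530.3, 5.5, 58.8]
tcp_rot: [179.8, 0.0, 87.5]
ft_force: [0.8, 0.2, -6.9]
finger_gap: 33.2
grip_force: 63.7
[530.2   5.5  58.7] saddle [533.9  77.2  57.3]
block top [531.   13.5  77.3]
0 0 0
```

```bash
python3 -m crank '[[0,0,0.2,0,2.5],[0,0,0.3,0,2.5],[0,0,0.3,0,2.5],[0,0,0.3,0,2.5],[0,0,0.3,0,2.5]]' 60
python3 - <<'E'
from h import *
np.set_printoptions(precision=1,suppress=True)
for i in range(2):
    C,p,d=grab('wrist');X=cloud(C,d);print(sense()['tool_pos'],'saddle',X[117,282])
E
```

```text
time: 7.05
tool_pos: [528.2, 5.8, 53.3]
tcp_rot: [-180.0, 0.0, 87.5]
ft_force: [-0.1, -0.3, -7.5]
finger_gap: 33.4
grip_force: 63.7
[528.2   5.8  53.3] saddle [531.8  77.5  49.9]
[528.2   5.8  53.3] saddle [531.8  77.5  51.5]
```

```bash
python3 -m crank '[[1.5,-0.1,0,0,2.5],[3,-0.1,0,0,2.5],[4.5,-0.1,0,0,2.5],[6,-0.1,0,0,2.5],[7,-0.1,0,0,2.5],[7.3,-0.1,0,0,2.5],[7.3,-0.1,0,0,2.5],[7.3,-0.1,0,0,2.5],[7.3,-0.1,0,0,2.5],[7.3,-0.1,0,0,2.5],[7.3,-0.1,0,0,2.5]]' 60
python3 - <<'E'
from h import *
np.set_printoptions(precision=1,suppress=True)
s=sense();print(s['tool_pos'],s['ft_force'])
C,p,d=grab('wrist');X=cloud(C,d);cv2.imwrite('pics/w5.png',p[:,:,::-1])
m=((abs(X[...,2]-68)<6)&(X[...,1]>115)&(d>0)); m[200:]=0
Y=X[m];print(len(Y),Y.min(0),Y.max(0))
for y in(130,140,150,160):
    s=Y[abs(Y[:,1]-y)<3]; print(y,s[:,0].min(),s[:,0].max())
for x in(515,530,550):
    s=Y[abs(Y[:,0]-x)<3]; print(x,s[:,1].min())
E
```

```text
time: 8.25
tool_pos: [530.4, 78.4, 53.3]
tcp_rot: [-180.0, 0.0, 87.5]
ft_force: [0.3, -0.5, -8.1]
finger_gap: 33.5
grip_force: 63.8
[530.4  78.4  53.3] [ 0.3 -0.5 -8.1]
28586 [448.8 126.3  62. ] [623.  186.8  74. ]
130 506.27002842885815 556.2193727752133
140 506.70332766712824 556.8368036844134
150 506.95567275714575 557.3079104009895
160 507.29771958034996 557.9389823770043
515 127.75749241968221
530 127.15879121803177
550 126.28066939623835
```

View pics/w5.png

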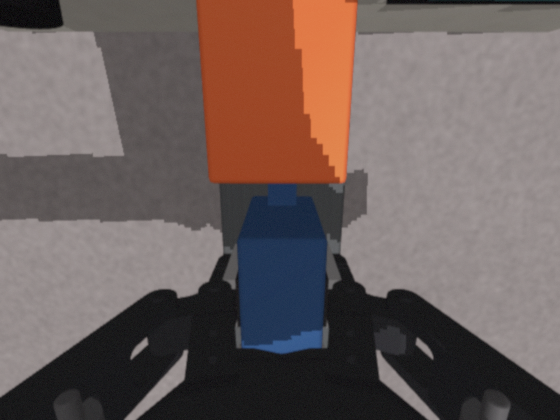

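The saddle is now under the lug, whose edge spans columns 208–348 at row 182. It is about 1.7 mm off both laterally and along the axis, so I'll correct that, set it down and look at the force.

```bash
python3 -m crank '[[0.17,-0.17,0,0,2.5],[0.17,-0.17,0,0,2.5],[0.17,-0.17,0.1,0,2.5],[0.17,-0.17,0.2,0,2.5],[0.17,-0.17,0.3,0,2.5],[0.17,-0.17,0.35,0,2.5],[0.17,-0.17,0.35,0,2.5],[0.17,-0.17,0.35,0,2.5]]' 60
```

```text
time: 9.1
tool_pos: [528.8, 80.6, 49.9]
tcp_rot: [180.0, -0.0, 87.5]
ft_force: [-0.6, 0.8, -6.4]
finger_gap: 33.3
grip_force: 64.1
```

```bash
python3 -m crank '[[0,0,0.05,0,2.5],[0,0,0.1,0,2.5],[0,0,0.1,0,2.5]]' 60; python3 -m crank '[[0,0,0.1,0,3.5],[0,0,0.1,0,4.5],[0,0,0.1,0,6],[0,0,0.1,0,6],[0,0,0.1,0,6],[0,0,0.1,0,6]]'
python3 - <<'E'
from h import *
np.set_printoptions(precision=1,suppress=True)
s=sense();print(s['tool_pos'],s['ft_force'])
C,p,d=grab('wrist');X=cloud(C,d);cv2.imwrite('pics/w6.png',p[:,:,::-1])
m=((abs(X[...,2]-68)<6)&(X[...,1]>120)&(d>0)); m[200:]=0
Y=X[m]
for y in(135,150,160):
    s=Y[abs(Y[:,1]-y)<3]; print(y,s[:,0].min(),s[:,0].max())
for x in(515,530,550):
    s=Y[abs(Y[:,0]-x)<3]; print(x,s[:,1].min())
m=mask(p,'blue');v,u=np.nonzero(m[:350]);
for r in(215,240,280,330): q=u[v==r];print(r,q.min(),q.max(),X[r,(q.min()+q.max())//2])
print('block front-top row', [r for r in range(190,260,6)], X[190:260:6,282,2])
E
```

```text
time: 9.4
tool_pos: [528.8, 80.6, 49.8]
tcp_rot: [-180.0, 0.0, 87.5]
ft_force: [-5.8, 0.1, 4.4]
finger_gap: 33.0
grip_force: 65.6
time: 10.0
tool_pos: [528.9, 80.5, 47.8]
tcp_rot: [180.0, -0.0, 87.5]
ft_force: [-0.4, 0.1, -0.3]
finger_gap: 59.9
grip_force: 0.0
[528.9  80.5  47.8] [-0.4  0.1 -0.3]
135 506.3717545218916 556.6038018820035
150 507.1147915016327 557.3439387437948
160 507.3858664237033 557.7907432245754
515 128.27922052491311
530 127.51524697679089
550 126.70431198927749
215 248 316 [530.6 109.7  39.3]
240 241 325 [530.9 109.7  66.8]
280 239 324 [529.5  93.5  67.2]
330 241 320 [528.1  71.   67.3]
block front-top row [190, 196, 202, 208, 214, 220, 226, 232, 238, 244, 250, 256] [66.7 26.2 26.7 28.6 37.5 44.6 53.7 59.3 65.4 67.3 67.2 67.1]
```

```bash
python3 -m crank '[[0,0,-2,0,6.5],[0,0,-6,0,6.5],[0,0,-10,0,6.5],[0,0,-14,0,6],[0,0,-17.5,0,6],[0,0,-17.5,0,6],[0,0,-17.5,0,6],[0,0,-17.5,0,6],[0,0,-17.5,0,6]]'
python3 - <<'E'
from h import *
np.set_printoptions(precision=1,suppress=True)
for n in('wrist','top','scene'):
    C,p,d=grab(n);X=cloud(C,d); m=mask(p,'red')
    if n!='wrist':
        k=(abs(X[...,0]-525)<60)&(abs(X[...,1]+45)<70)&(X[...,2]>80)&(X[...,2]<170); m=m*k.astype(np.uint8)
    print(n,m.sum(),C[4])
    if m.sum()>30:
        Y=X[m>0];R,b=rect(m);print(R,np.median(Y,0),np.percentile(Y,3,axis=0),np.percentile(Y,97,axis=0))
    if n=='wrist':
        m=((abs(X[...,2]-68)<6)&(X[...,1]>120)&(X[...,1]<170)&(d>0)&(X[...,0]>490)&(X[...,0]<580));Y=X[m];print(sense()['tool_pos'],len(Y),np.percentile(Y,1,axis=0) if len(Y) else 0,np.percentile(Y,99,axis=0) if len(Y) else 0)
        cv2.imwrite('pics/w7.png',p[:,:,::-1])
    else: cv2.imwrite(f'pics/{n}7.png',p[:,:,::-1])
E
```

```text
time: 10.95
tool_pos: [527.7, 80.5, 220.9]
tcp_rot: [-179.8, 0.0, 87.5]
ft_force: [1.0, 0.0, -0.6]
finger_gap: 59.9
grip_force: 0.0
wrist 1505 [531.6 154.8 341.1]
((282.5, 336.0), (34.0, 47.0), 90.0) [523.3 -34.4 119.9] [503.9 -44.7 112.3] [542.5 -24.2 127.4]
[527.8  80.5 221. ] 2906 [507.8 127.5  65.8] [556.4 169.5  69.4]
top 267 [ 533.6  -68.9 1485.5]
((278.0, 227.0), (16.0, 16.0), 90.0) [523.9 -46.5 128.4] [503.7 -67.  112.9] [542.  -28.1 141.9]
scene 131 [1017.9 -500.   985.7]
((271.2529602050781, 186.7882537841797), (18.981414794921875, 9.544940948486328), 40.60129928588867) [526.5 -50.7 133.1] [507.3 -65.6 119.6] [543.6 -30.4 141.2]
```

View pics/w7.png

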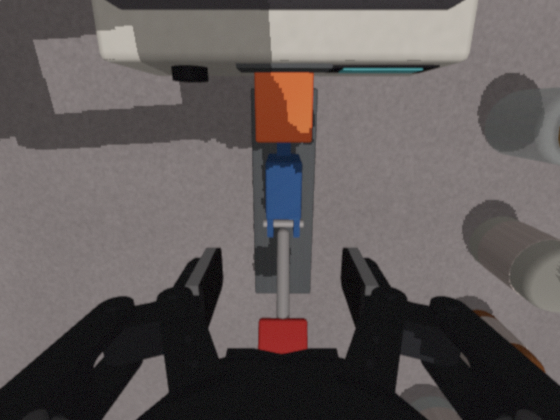

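The jack stands by itself: base columns 252–316 and lug 255–313 share centre 284, and the handle is up with the pad at (282,336). Next I'll close the fingers and go above the pad, at about (523.3,−46).

```bash
python3 -m crank '[[-3,0,0,0,3],[-7,0,0,0,0],[-10,0,0,0,0],[-12.2,0.05,2,0,0],[-12.2,0.05,4,0,0],[-12.2,0.05,4.5,0,0],[-12.2,0.05,4.5,0,0],[-12.2,0.05,4.5,0,0],[-12.2,0.05,4.5,0,0],[-12.2,0.05,4.5,0,0]]' 40
```

```text
time: 12.1
tool_pos: [524.6, -41.1, 178.9]
tcp_rot: [179.9, 0.0, 87.6]
ft_force: [1.1, 0.6, 0.4]
finger_gap: -0.1
grip_force: 0.0
```

```bash
python3 -m crank '[[0,-0.1,1,0,0],[0,-0.1,1.8,0,0],[0,-0.1,2.3,0,0],[-0.2,-0.1,2.8,0,0],[-0.5,-0.1,3.3,0,0],[-0.8,-0.1,3.8,0,0],[-0.8,-0.1,3.8,0,0]]'
```

```text
time: 12.8
tool_pos: [522.5, -49.7, 139.1]
tcp_rot: [-180.0, -0.0, 87.5]
ft_force: [-0.3, 1.7, 2.8]
finger_gap: -0.0
grip_force: 1.2
```

```bash
python3 -m crank '[[-0.2,0,0.4,0,0],[-0.4,0,0.8,0,0],[-0.6,0,1.2,0,0],[-0.8,0,1.6,0,0],[-0.9,0,2.0,0,0],[-1.0,0,2.4,0,0],[-1.1,0,2.8,0,0],[-1.2,0,3.2,0,0],[-1.2,0,3.4,0,0],[-1.2,0,3.4,0,0],[-1.2,0,3.4,0,0]]'
```

```text
time: 13.9
tool_pos: [522.7, -62.6, 107.0]
tcp_rot: [179.9, 0.1, 87.5]
ft_force: [-5.5, -3.7, 10.8]
finger_gap: 0.3
grip_force: 5.0
```

```bash
python3 -m crank '[[0,0,0.3,0,0],[0,0,0.6,0,0],[-0.1,0,0.8,0,0],[-0.1,0,0.9,0,0],[-0.1,0,1.0,0,0],[-0.1,0,1.0,0,0],[-0.1,0,1.0,0,0]]'
python3 - <<'E'
from h import *
np.set_printoptions(precision=1,suppress=True)
for n in('wrist','scene'):
    C,p,d=grab(n);X=cloud(C,d);cv2.imwrite(f'pics/{n}8.png',p[:,:,::-1])
    m=((X[...,2]>60)&(X[...,2]<100)&(X[...,1]>115)&(X[...,1]<180)&(d>0)&(X[...,0]>490)&(X[...,0]<580));Y=X[m]
    print(n,len(Y)); 
    for y in(130,140,150,160,170):
        s=Y[abs(Y[:,1]-y)<3]
        if len(s): print(y,np.median(s,0),s[:,0].min(),s[:,0].max())
    m=mask(p,'red')*((abs(X[...,0]-525)<50)&(abs(X[...,1]+60)<60)); 
    if m.sum()>20:print('red',np.percentile(X[m>0],[3,50,97],axis=0))
E
```

```text
time: 14.6
tool_pos: [523.2, -63.7, 97.4]
tcp_rot: [179.8, 0.1, 87.5]
ft_force: [-3.7, -4.4, 10.7]
finger_gap: 0.0
grip_force: 5.2
wrist 0
red [[501.9 -71.6  69.9]
 [519.6 -51.   73.1]
 [542.4 -42.1  75.3]]
scene 241
130 [552.9 132.4  85.4] 552.8510176030745 552.8510176030745
140 [533.6 139.8  89.1] 503.51754823659235 556.6077678674712
150 [533.8 151.2  89.7] 507.26189195892266 556.9747600245448
160 [536.3 160.   89. ] 508.14830194093616 555.8818546344612
170 [535.7 169.9  87.8] 508.2139355995977 557.0790170371292
red [[503.7 -90.2  72.4]
 [527.4 -80.7  76.4]
 [542.  -64.7  79.8]]
```

View pics/wrist8.png

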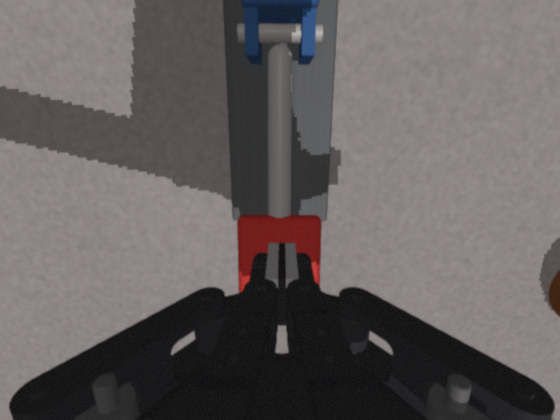

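The fingertips press the red pad at (280,265) and the handle is nearly level. The lug top is at about 89 mm, 20 mm up. I'll press slightly harder to seat on the stop.

```bash
python3 -m crank '[[-0.05,0,0.15,0,0],[-0.05,0,0.3,0,0],[-0.05,0,0.3,0,0],[-0.05,0,0.3,0,0]]'
```

```text
time: 15.1
tool_pos: [523.4, -64.0, 95.9]
tcp_rot: [179.8, 0.1, 87.5]
ft_force: [-9.7, -0.5, 24.5]
finger_gap: -0.3
grip_force: 12.1
```

```bash
python3 -m crank '[[0,0,0,0,0],[0,0,0,0,0],[0,0,0,0,0],[0,0,0,0,0],[0,0,0,0,0],[0,0,0,0,0],[0,0,0,0,0],[0,0,0,0,0]]'
python3 - <<'E'
from h import *
np.set_printoptions(precision=1,suppress=True)
C,p,d=grab('scene');X=cloud(C,d);c=p[100:240,200:400];cv2.imwrite('pics/s9.png',cv2.resize(c,(800,560),interpolation=cv2.INTER_CUBIC)[:,:,::-1])
m=mask(p,'orange')*((abs(X[...,1]-150)<20)&(abs(X[...,0]-533)<30));print(np.median(X[m>0],0));s=sense();print(s['ft_force'],s['tool_pos'])
m=mask(p,'red')*((abs(X[...,0]-525)<50)&(abs(X[...,1]+60)<60)); print(np.percentile(X[m>0],[3,50,97],axis=0))
C,p,d=grab('wrist');X=cloud(C,d);m=mask(p,'red')
for r in(225,235,245):
    u=np.nonzero(m[r])[0];print(r,u.min(),u.max(),X[r,u.min()+3],X[r,u.max()-3])
for r in(60,190):
    print(X[r,280])
E
```

```text
time: 15.9
tool_pos: [523.4, -64.0, 95.9]
tcp_rot: [179.8, 0.1, 87.5]
ft_force: [-10.1, -1.6, 23.7]
finger_gap: -0.2
grip_force: 12.0
[534.2 150.4  89.7]
[-9.9 -0.3 24.5] [523.4 -64.   95.9]
[[504.8 -90.6  70. ]
 [528.7 -80.9  75.6]
 [541.9 -64.6  79.4]]
225 238 319 [503.9 -44.7  72. ] [542.1 -46.6  71.6]
235 238 318 [503.4 -50.4  71.4] [541.4 -51.5  72.9]
245 239 318 [503.7 -55.5  72.8] [541.4 -57.1  72.8]
[527.3  32.6  61.4]
[524.5 -28.2  68.4]
```

View pics/s9.png

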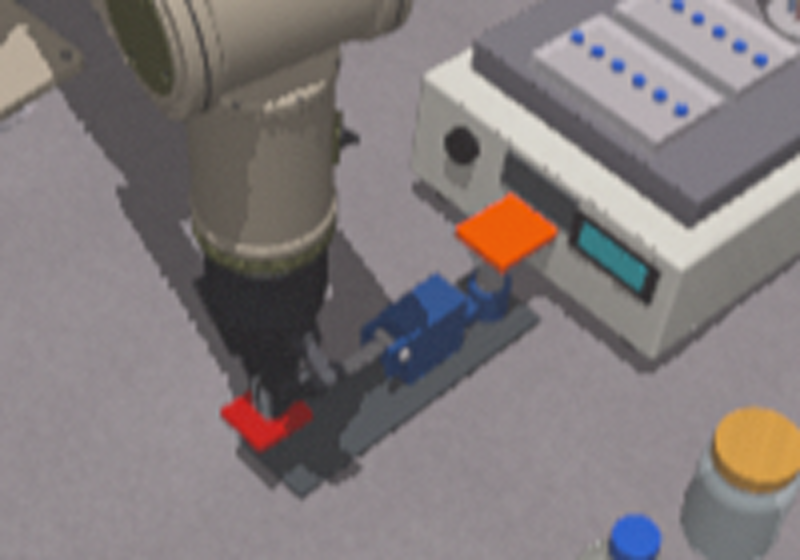

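The saddle stands centred under the raised lug (lug at (505,230), saddle below at (490,285)). The handle is flat, the shaker's front is up, the jars are in place and the force is steady.

```bash
python3 -c "from bench import hand_in; print(hand_in())"
```

```text
the job is handed in; nothing more can be done
None
```

I handed the job in at about 16 s: the jack stands under the lug, the handle is held at its bottom stop with about 24 N, and the lug is about 20 mm up; the hand-in gave no verdict.

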